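# Lay out an assembly kit in its tray

### The arm

A 6-joint arm with a two-finger parallel gripper is mounted at the origin on a cart in front of the work surface, level with it; the furniture and walls round the work are solid. World frame = base frame: x ahead of the robot, y to its left, z up, the work surface at z = 0. Lengths are in mm, angles in degrees, forces in N, time in s.
With the tool pointing down it reaches from about 300 to 950 mm from the base axis. Payload 3.1 kg.
Tool frame: the origin (TCP) lies at the very end of the fingers, on their centre line; the grasp point (between the pads) lies 19 mm behind it; z points along the fingers, y is the line along which they close (so a half turn about z gives the same grasp; the last joint's range is limited). The gripper opens to 85 mm and grips with 20 to 120 N. Pads are 22 mm wide; open, the fingers measure 114 mm over their backs; the gripper's body (76 mm by 85 mm) begins 54 mm behind the grasp point. The pads swing forward as they close: fully open they stand 13 mm farther back than shut.
Start: joints at [72.554, 17.653, 93.61, -0, 68.738, -3.994], TCP at [145.431, 607.85, 231.272] pointing down, gripper open.
Joint ranges: [-175.34, 175.34], [-45.06, 112.39], [2.9, 150.54], [-68.45, 248.45], [3.09, 151.38], [-168.51, 168.51]. Speed limits (degrees/s): [159.86, 159.86, 180, 180, 180, 180].

### API

Orientations are given as a 3x3 rotation matrix whose columns are the frame's x, y, z axes.
In Python, from station import arm gives the robot as it stands.
- The arm moves only by the shell command python3 -m crank 'ROWS'. ROWS is JSON, a list of rows, each an object with "fingers": the finger opening in m, from 0 to 0.0854; "travel": the shift along the tool's x, y, z in m, a list of three; "angular": the turn, a rotation vector about the tool's x, y, z in degrees, a list of three. A call has 1 to 5 rows; each row is the pose to reach, as a shift and turn from the pose commanded when the call began, along the tool's axes at that moment; what a row does not reach only later rows make up. A row lasts 1/8 s, in which the tool goes at most 62.5 mm and 10.7 degrees, less where a joint would pass 70% of its speed; a pose out of reach is approached as far as the arm can. A call with a gripper value outside its range is refused whole. The fingers move at their own pace and stop on an object; the grip force is fixed at half the most. Time passes only in rows, so rows that repeat a pose let the fingers close. It gives the time, the measured TCP pose, the force, the opening and the grip force at its end, in the units of the state.
- arm.get_state(): the state, without advancing time (a new reading comes with each control period).
- arm.snapshot(name): name is "scene" or "top" or "wrist"; returns a dict with "image" (480x640x3 uint8, blue, green, red), "vertical_fov" (degrees; the focal length in pixels is half the picture's height over the tangent of half this angle, whatever the lens; pixels are square), "cx", "cy" (the principal point, pixels), "camera_from_world" (4x4, takes a point from world to camera coordinates); the wrist camera has in their place "mount" (4x4, takes a point from camera to tool coordinates, whose origin is the TCP and whose axes are the flange's). Camera axes: x right, y down, z forward; pixel columns grow to the right and rows downward; lengths in mm; the calibration is good to about 2 mm. A picture is of the moment at which its call begins: read the wrist's pose just before it. There is no depth.
- arm.job_done(): hands the job in; it is judged then, once.
The state is a dict: "time": time; "joint_pos": joint angles; "qvel": joint speeds; "tau": joint torques, N m; "tcp_pos": TCP position; "eef_rot": TCP orientation; "force": force on the tool from outside, world axes, zero at the start; "wrist_torque": the same for the moment, N m; "grip_width": finger opening in mm; "grasp_force": force on a finger pad.
Only numpy, scipy, OpenCV 4.12 (cv2) and the standard library are available. Lean on these libraries where they do the work, as an engineer would, in place of code of your own. Each camera call takes 0.05 s, during which the arm holds its last target. There are 200 camera calls.

### The job

Make up the kit for the next assembly in the low tray: lay the housing that has the round boss in the large rectangular pocket, the steel block in the smaller rectangular pocket, the stepped bushing upright in the round pocket and the hexagonal nut flat in the hexagonal pocket. Each must lie flat on the floor of its pocket, inside the rim. Leave the housing without a boss and the plain straight sleeve where they are; they are not part of this kit.

Things in the scene. Friction and masses are not known exactly. Their poses are not given: they have to be found in the camera images.
- housing: Cream moulded housing half with a small round boss and some slots on its flat top: 42 mm (x) x 62 mm (y), 24 mm high, 27 mm over the boss, 28 to 49 g. Lies open side down on the desk (z = 0). Origin: centre of the underside; z up. Grasp across the 42 mm (along x).
- block: Plain ground steel block with one dark hole in its top: 30 mm (x) x 50 mm (y) x 25 mm high, 0.23 to 0.38 kg. Lies on the desk. Origin: centre of the underside; z up. Grasp across the 30 mm (along x).
- bushing: Grey turned steel bushing, stepped: 30 mm body diameter with a narrower neck at the top, 30 mm high in all (body about 20 mm), bored; stands upright on the desk, neck up. Origin: centre of the underside; z up.
- nut: Hexagonal steel nut lying flat: 22 mm across flats (along x), 24 mm across corners (along y), 12 mm high, 30 g. Lies on the desk. Origin: centre of the underside; z up.
- plain_housing: Look-alike that does not belong: greyer housing half of the same 42 mm (x) x 62 mm (y), 24 mm high, whose top has slots but no round boss. To be left where it lies. Origin: centre of the underside.
- plain_sleeve: Look-alike that does not belong: short straight steel sleeve (a plain ring), 40 mm outside diameter, 28 mm bore, only 16 mm high, with no neck. To be left where it stands. Origin: centre of the underside.
- nest_housing: Fixed grey plate 66 x 86 x 5 mm (x, y, z), one of four laid 2 by 2 in any order in a fixed aluminium tray (walls 2 mm lower than the rims). A raised black rim, 3 mm thick, 5 mm high, encloses a pocket 58 mm (x) x 78 mm (y), the largest of the four, for the housing (lengthwise along y). Origin: centre of the plate's underside, z up; pocket centred on it, its floor at z = 5 mm, rim top at 10 mm.
- nest_block: Fixed grey plate 66 x 86 x 5 mm (x, y, z), one of four laid 2 by 2 in any order in a fixed aluminium tray (walls 2 mm lower than the rims). A raised black rim, 3 mm thick, 5 mm high, encloses a pocket 46 mm (x) x 66 mm (y), the smaller rectangle, for the steel block (lengthwise along y). Origin: centre of the plate's underside, z up; pocket centred on it, its floor at z = 5 mm, rim top at 10 mm.
- nest_bushing: Fixed grey plate 66 x 86 x 5 mm (x, y, z), one of four laid 2 by 2 in any order in a fixed aluminium tray (walls 2 mm lower than the rims). A raised black rim, 3 mm thick, 5 mm high, encloses a pocket that is round, 46 mm in diameter, for the bushing. Origin: centre of the plate's underside, z up; pocket centred on it, its floor at z = 5 mm, rim top at 10 mm.
- nest_nut: Fixed grey plate 66 x 86 x 5 mm (x, y, z), one of four laid 2 by 2 in any order in a fixed aluminium tray (walls 2 mm lower than the rims). A raised black rim, 3 mm thick, 5 mm high, encloses a pocket that is hexagonal, 40 mm across flats, for the nut (any turn). Origin: centre of the plate's underside, z up; pocket centred on it, its floor at z = 5 mm, rim top at 10 mm.
Things that resemble listed ones, but are neither listed nor needed, are in the scene too. Several things have the shape of the bushing; the one meant has the colours described above. Leave any turquoise look-alike of the housing alone.

How it is judged:
By the outcome, as a careful person would: the job done as asked, in the order asked, and still so for the second after the job is handed in, with the robot touching nothing.
It also fails if it takes over 106 s, if anything falls off the work surface, if the arm or the gripper's body presses on something with over 40 N, if the wrist force passes 120 N, or if a joint passes its speed limit or range.

## Working session

There is one attempt and no reset: what is moved stays moved. The work goes in short steps, Python scripts to look and compute and a shell command to move; the robot and the scene stay as the last step left them, time stands still between calls to the robot, and variables do not carry over. Pictures are saved under pics/ and viewed, at most 14 in all, crops included, and the job is handed in when it is done.

```bash
mkdir -p pics; ls; cat > h.py <<'E'
from station import arm
import numpy as np, cv2, json
def snap(n,f):
    s=arm.get_state(); d=arm.snapshot(n); cv2.imwrite('pics/'+f+'.png',d['image'])
    if n=='wrist':
        T=np.eye(4);T[:3,:3]=np.array(s['eef_rot']);T[:3,3]=s['tcp_pos']
        wc=T@np.array(d['mount'])
    else: wc=np.linalg.inv(np.array(d['camera_from_world']))
    np.savez('pics/'+f+'.npz',wc=wc,k=[240/np.tan(np.radians(d['vertical_fov']/2)),d['cx'],d['cy']])
    return d
def px(f,u,v,z):
    q=np.load('pics/'+f+'.npz');wc=q['wc'];F,cx,cy=q['k']
    r=wc[:3,:3]@np.array([(u-cx)/F,(v-cy)/F,1]);c=wc[:3,3]
    return (c+r*(z-c[2])/r[2]).round(1)
E
python3 - <<'E'
from h import *
s=arm.get_state();print({k:np.round(v,3).tolist() for k,v in s.items()})
d=snap('top','top0');print({k:v for k,v in d.items() if k!='image'})
d=snap('scene','scene0');print(d.keys())
E
```

```text
pics
{'time': 0.0, 'joint_pos': [72.553, 17.707, 93.691, 0.001, 68.737, -3.993], 'qvel': [0.109, -0.001, -0.056, -0.001, 0.018, 0.027], 'tau': [-0.002, -41.526, -27.666, -0.0, 0.01, 0.0], 'tcp_pos': [145.181, 607.042, 230.003], 'eef_rot': [[-0.973, 0.233, -0.001], [0.233, 0.973, -0.002], [0.0, -0.002, -1.0]], 'force': [1.142, -1.17, -0.014], 'wrist_torque': [0.029, -0.011, -0.042], 'grasp_force': 0.0, 'grip_width': 85.758}
{'vertical_fov': 51.2424645363053, 'cx': 315.3080596542537, 'cy': 234.25218596985303, 'camera_from_world': array([[ 5.00982349e-03, -9.99966345e-01, -6.49697347e-03,
         2.61652463e+01],
       [-9.92565292e-01, -4.18241624e-03, -1.21641475e-01,
         5.64535149e+02],
       [ 1.21610208e-01,  7.05807269e-03, -9.92552840e-01,
         1.11304217e+03],
       [ 0.00000000e+00,  0.00000000e+00,  0.00000000e+00,
         1.00000000e+00]])}
dict_keys(['image', 'vertical_fov', 'cx', 'cy', 'camera_from_world'])
```

View pics/top0.png

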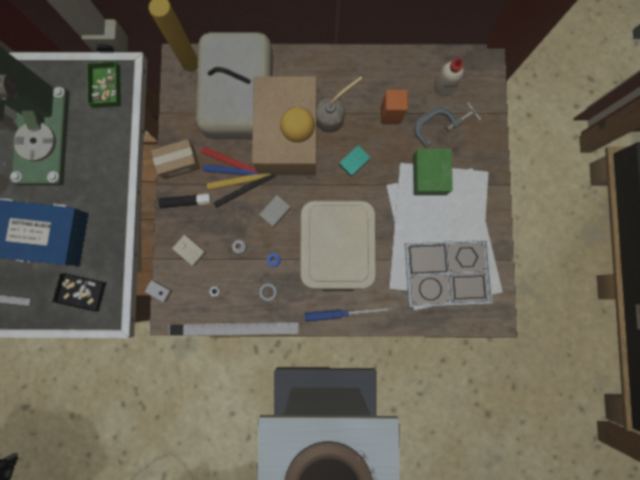

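View pics/scene0.png

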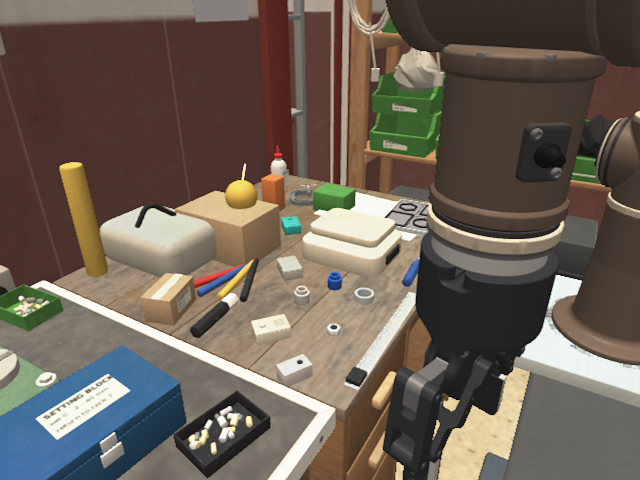

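```bash
python3 - <<'E'
from h import *
im=cv2.imread('pics/top0.png')
a=cv2.resize(im[215:315,130:290],None,fx=5,fy=5,interpolation=cv2.INTER_CUBIC)
b=cv2.resize(im[230:315,395:501],None,fx=5,fy=5,interpolation=cv2.INTER_CUBIC)
cv2.imwrite('pics/a.png',a);cv2.imwrite('pics/b.png',b)
for n,u,v,z in [('housing',187,249,24),('block',157,291,25),('bush',238,245,30),('nut',214,292,12),('sleeve',267,292,16),('plainh',274,210,24),('nh',428,259,10),('nn',467,257,10),('nb',430,289,10),('nbl',469,287,10)]: print(n,px('top0',u,v,z))
E
```

```text
housing [530.1 325.1  24. ]
block [433.4 390.   25. ]
bush [539.3 206.4  30. ]
nut [431.9 262.2  12. ]
sleeve [432.4 139.3  16. ]
plainh [622.2 125.4  24. ]
nh [ 510.6 -233.4   10. ]
nn [ 515.6 -324.    10. ]
nb [ 441.2 -236.4   10. ]
nbl [ 446.3 -326.4   10. ]
```

View pics/a.png

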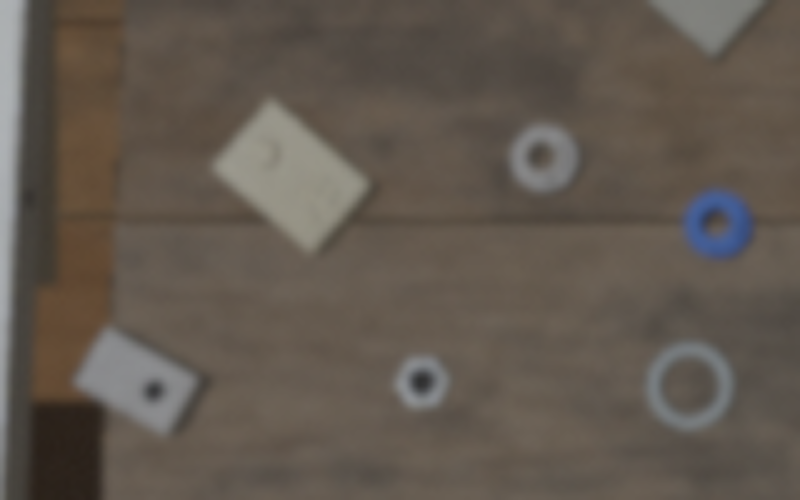

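View pics/b.png

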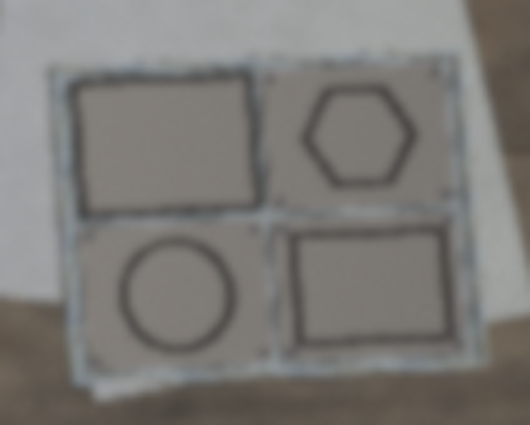

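```bash
cat >> h.py <<'E'
def box(f,pts,z):
    P=np.array([px(f,u,v,z)[:2] for u,v in pts]); c=P.mean(0)
    a=P[1]-P[0]+P[2]-P[3]; b=P[2]-P[1]+P[3]-P[0]
    l=a if np.hypot(*a)>np.hypot(*b) else b
    return c.round(1),'sizes',(np.hypot(*a)/2).round(1),(np.hypot(*b)/2).round(1),'long axis deg',(np.degrees(np.arctan2(l[1],l[0]))%180).round(1)
E
python3 - <<'E'
from h import *
A=lambda L:[(130+(u-2)/5,215+(v-2)/5) for u,v in L]
B=lambda L:[(395+(u-2)/5,230+(v-2)/5) for u,v in L]
print('housing',box('top0',A([(271,98),(211,166),(314,255),(372,184)]),24))
print('block',box('top0',A([(108,330),(72,382),(172,436),(205,380)]),25))
for n,p,z in [('bush',(544,158),30),('nut',(421,382),12)]: print(n,px('top0',*A([p])[0],z))
print('nh',box('top0',B([(72,82),(252,72),(262,205),(83,215)]),10))
print('nbl',box('top0',B([(293,235),(446,228),(455,338),(300,345)]),10))
for n,p in [('nbush',(178,295)),('nnut',(359,136))]: print(n,px('top0',*B([p])[0],10))
d=snap('wrist','w0')
E
```

```text
housing (array([528.5, 322.7]), 'sizes', np.float64(41.5), np.float64(63.2), 'long axis deg', np.float64(50.3))
block (array([433.4, 389. ]), 'sizes', np.float64(28.7), np.float64(51.7), 'long axis deg', np.float64(63.2))
bush [536.6 205.4  30. ]
nut [434.1 262.7  12. ]
nh (array([ 512.3, -233.5]), 'sizes', np.float64(83.6), np.float64(62.0), 'long axis deg', np.float64(93.5))
nbl (array([ 446.6, -327.1]), 'sizes', np.float64(71.1), np.float64(50.5), 'long axis deg', np.float64(92.9))
nbush [ 442.1 -236.9   10. ]
nnut [ 516.1 -322.6   10. ]
```

View pics/w0.png

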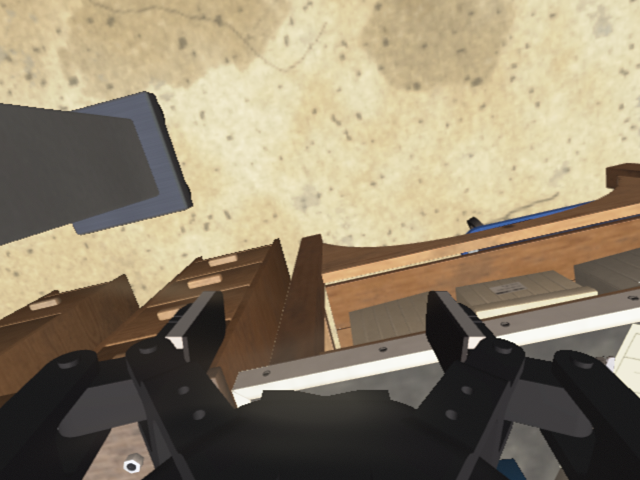

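```bash
cat >> h.py <<'E'
def plan(*wps):
    """wps: (x,y,z,psi,ncalls) psi=world angle of tool y; prints tool-frame rows"""
    s=arm.get_state();R=np.array(s['eef_rot']);p=np.array(s['tcp_pos']);psi=np.degrees(np.arctan2(R[1,1],R[0,1]))
    print('t %.2f'%s['time'],'tcp',p.round(1),'psi %.1f'%psi,'w %.1f'%s['grip_width'],'gf %.0f'%s['grasp_force'],'F',np.round(s['force'],1),'j',np.round(s['joint_pos'],0))
    for x,y,z,ps,n in wps:
        g=np.array([x,y,z]);d=(g-p)/n;dp=(ps-psi)/n
        print('->',g,ps,'dist/call %.0f'%np.linalg.norm(d))
        for i in range(n):
            a=np.radians(psi);Y=np.array([np.cos(a),np.sin(a),0]);Z=np.array([0,0,-1.]);X=np.cross(Y,Z)
            print('   travel',np.round([d@X/1e3,d@Y/1e3,d@Z/1e3],3).tolist(),'ang z %.1f'%-dp,'rows>=%d'%np.ceil(max(np.linalg.norm(d)/62.5,abs(dp)/10.7)))
            psi+=dp;p=p+d
E
python3 -c "
from h import *
plan((528.5,322.7,150,-39.7,3),(528.5,322.7,7,-39.7,1))"
```

```text
t 0.15 tcp [145.2 607.2 230.3] psi 76.5 w 85.5 gf 0 F [-0.3  1.   0.2] j [73. 18. 94.  0. 69. -4.]
-> [528.5 322.7 150. ] -39.7 dist/call 161
   travel [-0.146, -0.063, 0.027] ang z 38.7 rows>=4
   travel [-0.153, 0.043, 0.027] ang z 38.7 rows>=4
   travel [-0.093, 0.129, 0.027] ang z 38.7 rows>=4
-> [528.5 322.7   7. ] -39.7 dist/call 143
   travel [0.0, -0.0, 0.143] ang z -0.0 rows>=3
```

```bash

python3 -m crank '[{"fingers":0.085,"travel":[-0.073,-0.031,0.013],"angular":[0,0,19]},{"fingers":0.06,"travel":[-0.146,-0.063,0.027],"angular":[0,0,38.7]},{"fingers":0.06,"travel":[-0.146,-0.063,0.027],"angular":[0,0,38.7]},{"fingers":0.06,"travel":[-0.146,-0.063,0.027],"angular":[0,0,38.7]}]'
python3 -c "
from h import *
plan((528.5,322.7,150,-39.7,2),(528.5,322.7,7,-39.7,1))"
```

```text
time: 0.65
tcp_pos: [274.5, 510.0, 203.0]
eef_rot: [[-0.607, 0.795, -0.001], [0.795, 0.607, -0.003], [-0.002, -0.002, -1.0]]
force: [-0.7, 0.6, 1.0]
grip_width: 60.1
grasp_force: 0.0
t 0.65 tcp [274.5 510.  203. ] psi 37.4 w 60.1 gf 0 F [-0.7  0.6  1. ] j [ 57.  14. 101.  -0.  65.  20.]
-> [528.5 322.7 150. ] -39.7 dist/call 160
   travel [-0.152, 0.044, 0.026] ang z 38.5 rows>=4
   travel [-0.091, 0.129, 0.026] ang z 38.5 rows>=4
-> [528.5 322.7   7. ] -39.7 dist/call 143
   travel [0.0, 0.0, 0.143] ang z -0.0 rows>=3
```

```bash

python3 -m crank '[{"fingers":0.06,"travel":[-0.152,0.044,0.026],"angular":[0,0,38.5]},{"fingers":0.06,"travel":[-0.152,0.044,0.026],"angular":[0,0,38.5]},{"fingers":0.06,"travel":[-0.152,0.044,0.026],"angular":[0,0,38.5]},{"fingers":0.06,"travel":[-0.152,0.044,0.026],"angular":[0,0,38.5]}]' >/dev/null
python3 -m crank '[{"fingers":0.06,"travel":[-0.091,0.129,0.026],"angular":[0,0,38.5]},{"fingers":0.06,"travel":[-0.091,0.129,0.026],"angular":[0,0,38.5]},{"fingers":0.06,"travel":[-0.091,0.129,0.026],"angular":[0,0,38.5]},{"fingers":0.06,"travel":[-0.091,0.129,0.026],"angular":[0,0,38.5]},{"fingers":0.06,"travel":[-0.091,0.129,0.026],"angular":[0,0,38.5]}]' >/dev/null
python3 -c "
from h import *
snap('wrist','w1')
plan((528.5,322.7,7,-39.7,1))"
```

```text
t 1.82 tcp [528.4 326.9 151.8] psi -39.1 w 60.2 gf 0 F [-1.2  0.3 -0.3] j [28. 22. 98.  0. 60. 67.]
-> [528.5 322.7   7. ] -39.7 dist/call 145
   travel [-0.003, 0.003, 0.145] ang z 0.6 rows>=3
```

View pics/w1.png

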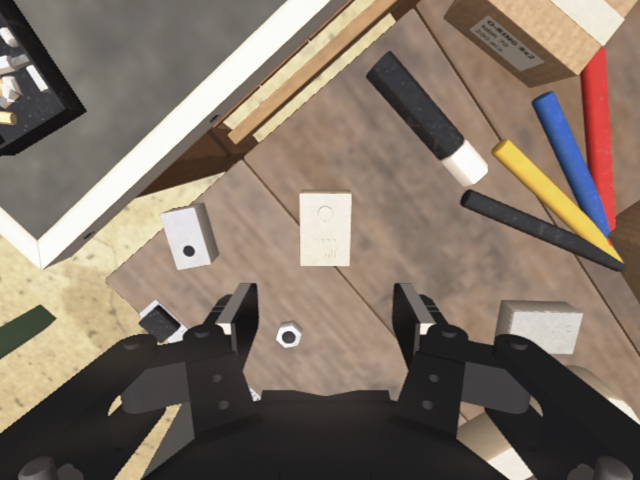

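```bash
python3 -c "
from h import *
print(box('w1',[(301,191),(350,191),(351,266),(301,265)],24))
print(box('w1',[(162,212),(196,204),(210,262),(176,270)],25))
print('nut',px('w1',288,335,12))
print(np.load('pics/w1.npz')['wc'].round(2))
plan((528.5,322.7,7,-39.7,1))"
```

```text
(array([528.8, 325. ]), 'sizes', np.float64(40.9), np.float64(63.4), 'long axis deg', np.float64(51.3))
(array([434.7, 392.6]), 'sizes', np.float64(29.8), np.float64(50.3), 'long axis deg', np.float64(57.8))
nut [434.3 265.   12. ]
[[ 7.8000e-01 -6.1000e-01 -1.7000e-01  5.7242e+02]
 [-6.3000e-01 -7.5000e-01 -2.1000e-01  3.7942e+02]
 [-0.0000e+00  2.7000e-01 -9.6000e-01  2.9424e+02]
 [ 0.0000e+00  0.0000e+00  0.0000e+00  1.0000e+00]]
t 1.82 tcp [528.4 326.9 151.8] psi -39.1 w 60.2 gf 0 F [-1.2  0.3 -0.3] j [28. 22. 98.  0. 60. 67.]
-> [528.5 322.7   7. ] -39.7 dist/call 145
   travel [-0.003, 0.003, 0.145] ang z 0.6 rows>=3
```

```bash

python3 -m crank '[{"fingers":0.06,"travel":[-0.002,0.002,0.05],"angular":[0,0,0]},{"fingers":0.06,"travel":[-0.002,0.002,0.1],"angular":[0,0,0]},{"fingers":0.06,"travel":[-0.002,0.002,0.13],"angular":[0,0,0]},{"fingers":0.06,"travel":[-0.002,0.002,0.144],"angular":[0,0,0]},{"fingers":0.06,"travel":[-0.002,0.002,0.144],"angular":[0,0,0]}]'
python3 -m crank '[{"fingers":0.035,"travel":[0,0,0],"angular":[0,0,0]},{"fingers":0.035,"travel":[0,0,0],"angular":[0,0,0]},{"fingers":0.035,"travel":[0,0,0],"angular":[0,0,0]},{"fingers":0.035,"travel":[0,0,0],"angular":[0,0,0]}]'
python3 -c "
from h import *
plan((528.5,322.7,110,-39.1,1),(512.3,-233.5,110,3.2,3),(512.3,-233.5,13,3.2,1))"
```

```text
time: 2.45
tcp_pos: [528.3, 324.5, 7.7]
eef_rot: [[0.63, 0.776, -0.001], [0.776, -0.63, -0.001], [-0.001, -0.001, -1.0]]
force: [0.6, 0.8, 0.0]
grip_width: 59.7
grasp_force: 0.0
time: 2.95
tcp_pos: [530.7, 325.3, 10.4]
eef_rot: [[0.631, 0.775, 0.003], [0.775, -0.631, 0.002], [0.004, 0.001, -1.0]]
force: [0.7, 0.1, 6.8]
grip_width: 40.6
grasp_force: 62.3
t 2.95 tcp [530.7 325.3  10.4] psi -39.2 w 40.6 gf 62 F [0.7 0.1 6.8] j [ 27.  33. 100.   0.  46.  67.]
-> [528.5 322.7 110. ] -39.1 dist/call 100
   travel [-0.003, -0.0, -0.1] ang z -0.1 rows>=2
-> [ 512.3 -233.5  110. ] 3.2 dist/call 185
   travel [-0.147, 0.113, 0.0] ang z -14.1 rows>=3
   travel [-0.17, 0.073, 0.0] ang z -14.1 rows>=3
   travel [-0.183, 0.03, 0.0] ang z -14.1 rows>=3
-> [ 512.3 -233.5   13. ] 3.2 dist/call 97
   travel [0.0, -0.0, 0.097] ang z 0.0 rows>=2
```

```bash

python3 -m crank '[{"fingers":0.035,"travel":[0,0,-0.02],"angular":[0,0,0]},{"fingers":0.035,"travel":[0,0,-0.06],"angular":[0,0,0]},{"fingers":0.035,"travel":[0,0,-0.12],"angular":[0,0,0]},{"fingers":0.035,"travel":[0,0,-0.12],"angular":[0,0,0]}]'
python3 -c "
from h import *
d=snap('wrist','w2');e=snap('scene','s2')
cv2.imwrite('pics/c2.png',np.hstack([d['image'][100:400,150:500],e['image'][100:400,150:500]]))
plan((512.3,-233.5,125,3.2,3),(512.3,-233.5,13,3.2,1))"
```

```text
time: 3.45
tcp_pos: [533.6, 326.7, 135.9]
eef_rot: [[0.631, 0.775, 0.012], [0.775, -0.631, 0.006], [0.013, 0.006, -1.0]]
force: [0.2, 1.0, -0.3]
grip_width: 40.5
grasp_force: 61.6
t 3.55 tcp [529.5 324.5 130. ] psi -39.2 w 39.9 gf 62 F [ 0.2 -0.4 -0.7] j [27. 23. 99. -0. 58. 67.]
-> [ 512.3 -233.5  125. ] 3.2 dist/call 186
   travel [-0.148, 0.113, 0.002] ang z -14.1 rows>=3
   travel [-0.171, 0.074, 0.002] ang z -14.1 rows>=3
   travel [-0.184, 0.03, 0.002] ang z -14.1 rows>=3
-> [ 512.3 -233.5   13. ] 3.2 dist/call 112
   travel [-0.0, 0.0, 0.112] ang z 0.0 rows>=2
```

View pics/c2.png

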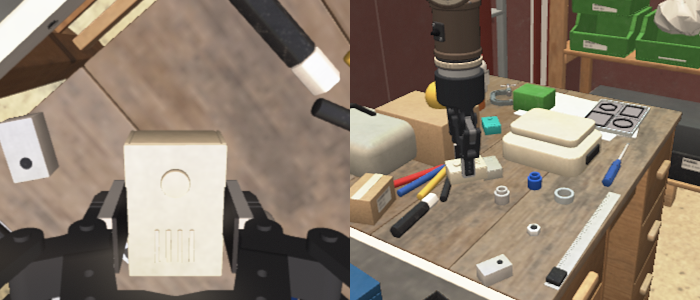

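```bash
python3 -c "
from h import *
s=arm.get_state();print(s['tcp_pos'],s['time'])
d=arm.snapshot('wrist');M=np.array(d['mount']);print(M.round(3))
q=np.load('pics/w1.npz');F,cx,cy=q['k']
for w in (60,40):
 for x in(-11,0,11):
  for z in (-19,-10,0,5,10):
   c=np.linalg.inv(M)@[x,w/2,z,1];c2=np.linalg.inv(M)@[x,-w/2,z,1];print(w,x,z,(c[:2]/c[2]*F+[cx,cy]).round(),(c2[:2]/c2[2]*F+[cx,cy]).round())
print(cv2.imread('pics/w2.png').shape)
cv2.imwrite('pics/c3.png',cv2.resize(cv2.imread('pics/w2.png')[190:390,230:430],None,fx=3,fy=3))
"
```

```text
[529.45626481 324.50157221 130.03930397] 3.55
[[ 2.0000e-03 -9.6300e-01 -2.7100e-01  6.8506e+01]
 [ 1.0000e+00  2.0000e-03  0.0000e+00  3.4200e-01]
 [ 0.0000e+00 -2.7100e-01  9.6300e-01 -1.4273e+02]
 [ 0.0000e+00  0.0000e+00  0.0000e+00  1.0000e+00]]
60 -11 -19 [396. 341.] [252. 340.]
60 -11 -10 [392. 329.] [256. 329.]
60 -11 0 [388. 318.] [260. 318.]
60 -11 5 [386. 313.] [262. 312.]
60 -11 10 [384. 308.] [264. 308.]
60 0 -19 [398. 317.] [250. 317.]
60 0 -10 [393. 307.] [255. 306.]
60 0 0 [389. 296.] [259. 296.]
60 0 5 [387. 292.] [261. 292.]
60 0 10 [385. 287.] [263. 287.]
60 11 -19 [399. 292.] [249. 292.]
60 11 -10 [395. 283.] [253. 283.]
60 11 0 [390. 274.] [258. 274.]
60 11 5 [388. 270.] [260. 270.]
60 11 10 [386. 266.] [262. 266.]
40 -11 -19 [372. 341.] [276. 340.]
40 -11 -10 [369. 329.] [279. 329.]
40 -11 0 [367. 318.] [281. 318.]
40 -11 5 [365. 313.] [283. 312.]
40 -11 10 [364. 308.] [284. 308.]
40 0 -19 [373. 317.] [275. 317.]
40 0 -10 [370. 307.] [278. 306.]
40 0 0 [367. 296.] [281. 296.]
40 0 5 [366. 292.] [282. 292.]
40 0 10 [365. 287.] [283. 287.]
40 11 -19 [374. 292.] [274. 292.]
40 11 -10 [371. 283.] [277. 283.]
40 11 0 [368. 274.] [280. 274.]
40 11 5 [367. 270.] [281. 270.]
40 11 10 [366. 266.] [283. 266.]
(480, 640, 3)
```

View pics/c3.png

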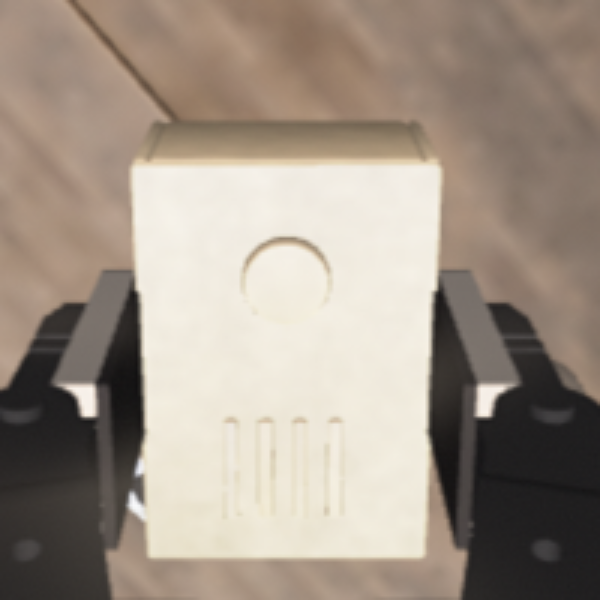

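```bash

python3 -m crank '[{"fingers":0.035,"travel":[-0.074,0.056,0.001],"angular":[0,0,-7]},{"fingers":0.035,"travel":[-0.111,0.085,0.002],"angular":[0,0,-10.5]},{"fingers":0.035,"travel":[-0.148,0.113,0.002],"angular":[0,0,-14.1]}]' >/dev/null
python3 -m crank '[{"fingers":0.035,"travel":[-0.057,0.025,0.001],"angular":[0,0,-5]},{"fingers":0.035,"travel":[-0.114,0.05,0.002],"angular":[0,0,-10]},{"fingers":0.035,"travel":[-0.171,0.074,0.002],"angular":[0,0,-14.1]}]' >/dev/null
python3 -m crank '[{"fingers":0.035,"travel":[-0.062,0.01,0.001],"angular":[0,0,-5]},{"fingers":0.035,"travel":[-0.12,0.02,0.002],"angular":[0,0,-10]},{"fingers":0.035,"travel":[-0.165,0.028,0.002],"angular":[0,0,-14.1]},{"fingers":0.035,"travel":[-0.184,0.03,0.002],"angular":[0,0,-14.1]},{"fingers":0.035,"travel":[-0.184,0.03,0.002],"angular":[0,0,-14.1]}]'
python3 -c "
from h import *
plan((513,-231.6,30,3.2,1),(513,-231.6,16,3.2,1))"
```

```text
time: 4.97
tcp_pos: [511.0, -234.4, 120.8]
eef_rot: [[-0.052, 0.999, -0.003], [0.999, 0.052, 0.002], [0.002, -0.003, -1.0]]
force: [0.9, 1.2, -1.2]
grip_width: 40.4
grasp_force: 61.6
t 4.97 tcp [ 511.  -234.4  120.8] psi 3.0 w 40.4 gf 62 F [ 0.9  1.2 -1.2] j [-29.  18. 107.   0.  55. -32.]
-> [ 513.  -231.6   30. ] 3.2 dist/call 91
   travel [0.003, 0.002, 0.091] ang z -0.2 rows>=2
-> [ 513.  -231.6   16. ] 3.2 dist/call 14
   travel [0.0, 0.0, 0.014] ang z -0.0 rows>=1
```

```bash

python3 -m crank '[{"fingers":0.035,"travel":[0.003,0.002,0.05],"angular":[0,0,0]},{"fingers":0.035,"travel":[0.003,0.002,0.08],"angular":[0,0,0]},{"fingers":0.035,"travel":[0.003,0.002,0.091],"angular":[0,0,0]},{"fingers":0.035,"travel":[0.003,0.002,0.091],"angular":[0,0,0]}]'
python3 -c "
from h import *
plan((513,-231.6,16,3.2,1))"
```

```text
time: 5.48
tcp_pos: [513.7, -229.7, 30.6]
eef_rot: [[-0.056, 0.998, -0.002], [0.998, 0.056, 0.001], [0.001, -0.002, -1.0]]
force: [0.8, 0.9, -0.5]
grip_width: 40.1
grasp_force: 61.6
t 5.47 tcp [ 513.7 -229.7   30.6] psi 3.2 w 40.1 gf 62 F [ 0.8  0.9 -0.5] j [-29.  26. 108.   0.  45. -32.]
-> [ 513.  -231.6   16. ] 3.2 dist/call 15
   travel [-0.002, -0.001, 0.015] ang z 0.0 rows>=1
```

Lower in two steps, check, then open and rise.

```bash

python3 -m crank '[{"fingers":0.035,"travel":[-0.002,-0.001,0.008],"angular":[0,0,0]},{"fingers":0.035,"travel":[-0.002,-0.001,0.014],"angular":[0,0,0]},{"fingers":0.035,"travel":[-0.002,-0.001,0.015],"angular":[0,0,0]},{"fingers":0.035,"travel":[-0.002,-0.001,0.015],"angular":[0,0,0]}]'
python3 -m crank '[{"fingers":0.06,"travel":[0,0,0],"angular":[0,0,0]},{"fingers":0.06,"travel":[0,0,0],"angular":[0,0,0]},{"fingers":0.06,"travel":[0,0,0],"angular":[0,0,0]}]'
python3 -m crank '[{"fingers":0.06,"travel":[0,0,-0.05],"angular":[0,0,0]},{"fingers":0.06,"travel":[0,0,-0.1],"angular":[0,0,0]},{"fingers":0.06,"travel":[0,0,-0.12],"angular":[0,0,0]},{"fingers":0.06,"travel":[0,0,-0.12],"angular":[0,0,0]}]' 
python3 -c "
from h import *
snap('wrist','w3')
plan((434,391,125,-31,4),(434,391,60,-31,1))"
```

```text
time: 5.98
tcp_pos: [515.6, -233.4, 26.2]
eef_rot: [[-0.055, 0.998, 0.001], [0.998, 0.055, 0.001], [0.001, 0.001, -1.0]]
force: [-15.3, 11.2, 51.6]
grip_width: 40.2
grasp_force: 67.3
time: 6.35
tcp_pos: [513.2, -233.4, 16.2]
eef_rot: [[-0.055, 0.999, 0.0], [0.999, 0.055, -0.0], [-0.0, 0.0, -1.0]]
force: [0.3, 0.4, -0.6]
grip_width: 60.0
grasp_force: 0.0
time: 6.85
tcp_pos: [514.6, -234.2, 137.7]
eef_rot: [[-0.055, 0.998, 0.003], [0.998, 0.055, -0.002], [-0.002, 0.003, -1.0]]
force: [0.4, -0.9, -0.4]
grip_width: 59.7
grasp_force: 0.0
t 6.90 tcp [ 513.3 -233.5  136. ] psi 3.1 w 60.1 gf 0 F [-0.7  0.7 -0.6] j [-29.  17. 106.   0.  56. -32.]
-> [434 391 125] -31 dist/call 157
   travel [0.157, -0.011, 0.003] ang z 8.5 rows>=3
   travel [0.154, -0.034, 0.003] ang z 8.5 rows>=3
   travel [0.147, -0.057, 0.003] ang z 8.5 rows>=3
   travel [0.137, -0.078, 0.003] ang z 8.5 rows>=3
-> [434 391  60] -31 dist/call 65
   travel [0.0, 0.0, 0.065] ang z -0.0 rows>=2
```

View pics/w3.png

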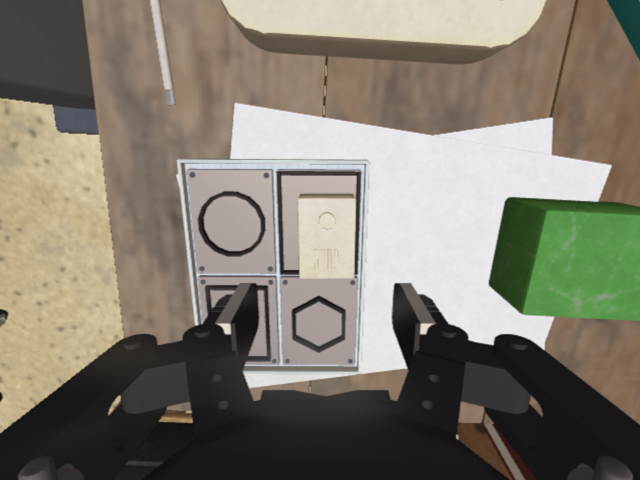

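```bash
python3 -c "
from h import *
print('pocket outer',box('w3',[(277,171),(361,171),(358,272),(278,272)],10))
print('tray',box('w3',[(179,160),(368,160),(360,370),(193,370)],8))
print('circle',px('w3',231.5,223.5,10),'hex',px('w3',318.5,324,10),'hex corners',px('w3',319,294,10),px('w3',319,353,10))
for z in (29,34): print('housing',box('w3',[(299,194),(355,194),(353,277),(300,277)],z))
im=cv2.imread('pics/w3.png');cv2.imwrite('pics/c4.png',cv2.resize(im[150:290,260:380],None,fx=4,fy=4,interpolation=cv2.INTER_CUBIC))
plan()
"
```

```text
pocket outer (array([ 509.6, -230.9]), 'sizes', np.float64(67.3), np.float64(85.2), 'long axis deg', np.float64(92.4))
tray (array([ 474.6, -278.6]), 'sizes', np.float64(152.9), np.float64(193.2), 'long axis deg', np.float64(91.7))
circle [ 438.3 -234.8   10. ] hex [ 514.4 -323.3   10. ] hex corners [ 513.3 -293.9   10. ] [ 516.4 -353.2   10. ]
housing (array([ 516.6, -236.5]), 'sizes', np.float64(42.1), np.float64(66.5), 'long axis deg', np.float64(92.9))
housing (array([ 516.6, -235.1]), 'sizes', np.float64(41.3), np.float64(65.2), 'long axis deg', np.float64(93.0))
t 6.90 tcp [ 513.3 -233.5  136. ] psi 3.1 w 60.1 gf 0 F [-0.7  0.7 -0.6] j [-29.  17. 106.   0.  56. -32.]
```

View pics/c4.png

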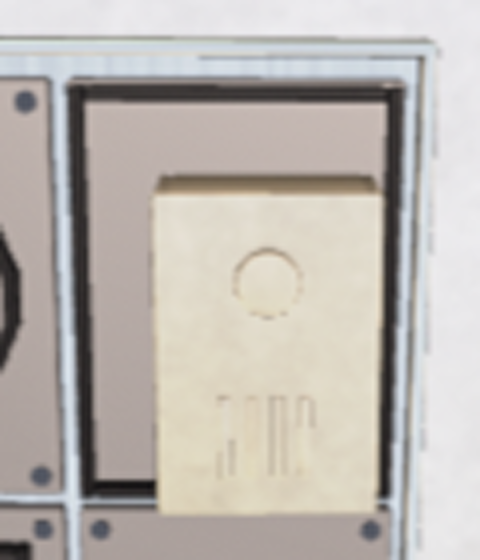

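```bash

python3 -m crank '[{"fingers":0.06,"travel":[-0.004,0.002,0.05],"angular":[0,0,0]},{"fingers":0.06,"travel":[-0.004,0.002,0.09],"angular":[0,0,0]},{"fingers":0.06,"travel":[-0.004,0.002,0.115],"angular":[0,0,0]},{"fingers":0.06,"travel":[-0.004,0.002,0.124],"angular":[0,0,0]},{"fingers":0.06,"travel":[-0.004,0.002,0.124],"angular":[0,0,0]}]'
python3 -m crank '[{"fingers":0.035,"travel":[0,0,0],"angular":[0,0,0]},{"fingers":0.035,"travel":[0,0,0],"angular":[0,0,0]},{"fingers":0.035,"travel":[0,0,0],"angular":[0,0,0]},{"fingers":0.035,"travel":[0,0,0],"angular":[0,0,0]}]'
python3 -m crank '[{"fingers":0.035,"travel":[0,0,-0.02],"angular":[0,0,0]},{"fingers":0.035,"travel":[0,0,-0.04],"angular":[0,0,0]},{"fingers":0.035,"travel":[0,0,-0.04],"angular":[0,0,0]},{"fingers":0.035,"travel":[0,0,-0.04],"angular":[0,0,0]}]'
python3 -c "
from h import *
snap('wrist','w4')
plan()"
```

```text
time: 7.52
tcp_pos: [512.3, -235.6, 15.0]
eef_rot: [[-0.055, 0.998, -0.011], [0.998, 0.055, 0.006], [0.006, -0.011, -1.0]]
force: [-10.4, 7.4, 37.1]
grip_width: 60.3
grasp_force: 18.8
time: 8.02
tcp_pos: [519.2, -238.2, 16.7]
eef_rot: [[-0.053, 0.999, 0.006], [0.999, 0.053, -0.001], [-0.002, 0.006, -1.0]]
force: [-3.9, 5.4, 30.2]
grip_width: 43.0
grasp_force: 61.3
time: 8.52
tcp_pos: [514.7, -236.9, 51.6]
eef_rot: [[-0.055, 0.998, -0.001], [0.999, 0.055, 0.001], [0.001, -0.001, -1.0]]
force: [-0.6, -0.6, -0.7]
grip_width: 41.1
grasp_force: 60.1
t 8.57 tcp [ 514.5 -236.8   51.3] psi 3.1 w 41.4 gf 60 F [ 0.4 -1.1 -0.7] j [-29.  25. 108.  -0.  48. -32.]
```

View pics/w4.png

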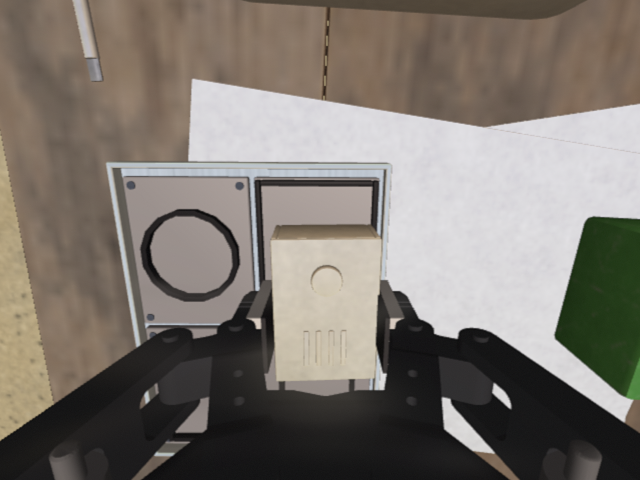

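```bash
python3 -c "
from h import *
import sys
im=cv2.imread('pics/w4.png').astype(int)
def tool(f,pts,zt,tcp):
    return box(f,pts,tcp[2]-zt)
print('w2 tcp 529.5 324.5 130')
P=[(274,245),(376.7,245),(371.7,375),(279.3,375)]
for zt in(-20,-16,-12,-8): print(zt,box('w2',P,130-zt))
P=[(271,238),(380,238),(376,380),(276,380)]
for zt in(-20,-16,-12,-8): print(zt,box('w4',P,51.3-zt))
print('pocket outer top corners',px('w4',256,180,10),px('w4',379,180,10))
c=cv2.resize(cv2.imread('pics/w4.png')[220:400,230:420],None,fx=4,fy=3)
"
```

```text
w2 tcp 529.5 324.5 130
-20 (array([533.2, 325.3]), 'sizes', np.float64(41.1), np.float64(60.3), 'long axis deg', np.float64(51.0))
-16 (array([531.9, 323.6]), 'sizes', np.float64(42.4), np.float64(62.1), 'long axis deg', np.float64(51.0))
-12 (array([530.6, 322. ]), 'sizes', np.float64(43.6), np.float64(64.0), 'long axis deg', np.float64(51.1))
-8 (array([529.3, 320.3]), 'sizes', np.float64(44.8), np.float64(65.9), 'long axis deg', np.float64(51.0))
-20 (array([ 515.2, -235.2]), 'sizes', np.float64(42.1), np.float64(63.4), 'long axis deg', np.float64(93.4))
-16 (array([ 515.3, -237.3]), 'sizes', np.float64(43.5), np.float64(65.4), 'long axis deg', np.float64(93.4))
-12 (array([ 515.4, -239.5]), 'sizes', np.float64(44.8), np.float64(67.5), 'long axis deg', np.float64(93.4))
-8 (array([ 515.6, -241.7]), 'sizes', np.float64(46.2), np.float64(69.5), 'long axis deg', np.float64(93.4))
pocket outer top corners [ 474.9 -190.5   10. ] [ 541.3 -186.7   10. ]
```

```bash
python3 -c "
from h import *
for z in (10,15,20,25,30,35):
  print(z,'circ top',px('top0',395+176/5,230+293/5,z)[:2],'w3',px('w3',231.5,223.5,z)[:2],'w4',px('w4',190.5,255,z)[:2],
  'dia w3 %.1f w4 %.1f'%(np.linalg.norm(px('w3',198,223,z)-px('w3',265,223,z)),np.linalg.norm(px('w4',141,253,z)-px('w4',240,253,z))), 'pocket outer w',np.linalg.norm(px('w4',256,180,z)-px('w4',379,180,z)).round(1),'tray w', np.linalg.norm(px('w4',108,164,z-2)-px('w4',390,164,z-2)).round(1),
  'hex',px('w3',318.5,324,z)[:2],px('top0',395+357/5,230+134/5,z)[:2],'top pocket',box('top0',[(395+(u-2)/5,230+(v-2)/5) for u,v in [(72,82),(252,72),(262,205),(83,215)]],z)[2:4])
w=cv2.imread('pics/w4.png')
cv2.imwrite('pics/s2c.png',cv2.resize(cv2.imread('pics/s2.png')[190:250,520:640],None,fx=5,fy=5,interpolation=cv2.INTER_CUBIC))
"
```

```text
10 circ top [ 442.1 -236.9] w3 [ 438.3 -234.8] w4 [ 437.3 -235.5] dia w3 55.0 w4 56.9 pocket outer w 66.5 tray w 152.3 hex [ 514.4 -323.3] [ 516.1 -322.6] top pocket (np.float64(83.6), np.float64(62.0))
15 circ top [ 442.1 -235.8] w3 [ 439.7 -233.5] w4 [ 439.3 -233.7] dia w3 53.9 w4 55.4 pocket outer w 64.8 tray w 148.2 hex [ 514.3 -320.4] [ 515.7 -321.2] top pocket (np.float64(83.3), np.float64(61.7))
20 circ top [ 442.  -234.7] w3 [ 441.  -232.2] w4 [ 441.3 -231.9] dia w3 53.0 w4 53.8 pocket outer w 63.0 tray w 144.2 hex [ 514.3 -317.5] [ 515.3 -319.7] top pocket (np.float64(82.9), np.float64(61.5))
25 circ top [ 441.9 -233.6] w3 [ 442.4 -230.9] w4 [ 443.3 -230.1] dia w3 51.9 w4 52.3 pocket outer w 61.1 tray w 140.0 hex [ 514.2 -314.5] [ 514.9 -318.2] top pocket (np.float64(82.6), np.float64(61.2))
30 circ top [ 441.8 -232.5] w3 [ 443.7 -229.7] w4 [ 445.3 -228.3] dia w3 50.9 w4 50.8 pocket outer w 59.3 tray w 136.0 hex [ 514.1 -311.6] [ 514.5 -316.7] top pocket (np.float64(82.1), np.float64(60.9))
35 circ top [ 441.8 -231.4] w3 [ 445.  -228.4] w4 [ 447.3 -226.4] dia w3 49.9 w4 49.2 pocket outer w 57.5 tray w 131.9 hex [ 514.1 -308.7] [ 514.1 -315.3] top pocket (np.float64(81.8), np.float64(60.7))
```

```bash
python3 - <<'E'
from h import *
# side view of the tray in scene image: ray heights
im=cv2.imread('pics/s2.png'); q=np.load('pics/s2.npz'); wc=q['wc'];F,cx,cy=q['k'];cw=np.linalg.inv(wc)
for P in [(442,-237),(516,-323)]:
  for z in (10,30):
    c=cw@[*P,z,1];print(P,z,(c[:2]/c[2]*F+[cx,cy]).round(1))
E
```

```text
(442, -237) 10 [421.8 224.4]
(442, -237) 30 [422.5 217.5]
(516, -323) 10 [407.  208.1]
(516, -323) 30 [407.5 201.6]
```

```bash

python3 -m crank '[{"fingers":0.035,"travel":[0.005,-0.003,0],"angular":[0,0,0]},{"fingers":0.035,"travel":[0.005,-0.003,0.01],"angular":[0,0,0]},{"fingers":0.035,"travel":[0.005,-0.003,0.02],"angular":[0,0,0]},{"fingers":0.035,"travel":[0.005,-0.003,0.025],"angular":[0,0,0]},{"fingers":0.035,"travel":[0.005,-0.003,0.025],"angular":[0,0,0]}]'
python3 -m crank '[{"fingers":0.035,"travel":[0,0,0.003],"angular":[0,0,0]},{"fingers":0.035,"travel":[0,0,0.003],"angular":[0,0,0]},{"fingers":0.035,"travel":[0,0,0.003],"angular":[0,0,0]}]'
```

```text
time: 9.2
tcp_pos: [511.7, -232.1, 26.4]
eef_rot: [[-0.055, 0.998, -0.001], [0.998, 0.055, 0.001], [0.001, -0.001, -1.0]]
force: [-0.4, -0.2, -0.3]
grip_width: 41.0
grasp_force: 60.1
time: 9.57
tcp_pos: [512.4, -232.5, 24.5]
eef_rot: [[-0.055, 0.998, 0.0], [0.998, 0.055, -0.0], [-0.0, 0.0, -1.0]]
force: [0.7, 0.2, -1.0]
grip_width: 40.9
grasp_force: 60.1
```

```bash

for i in 1; do
python3 -m crank '[{"fingers":0.035,"travel":[0,0,0.002],"angular":[0,0,0]},{"fingers":0.035,"travel":[0,0,0.002],"angular":[0,0,0]}]' | egrep 'tcp|^force'
python3 -m crank '[{"fingers":0.035,"travel":[0,0,0.002],"angular":[0,0,0]},{"fingers":0.035,"travel":[0,0,0.002],"angular":[0,0,0]}]'| egrep 'tcp|^force'
done
```

```text
tcp_pos: [512.1, -232.4, 22.2]
force: [0.4, 0.1, -0.3]
tcp_pos: [512.0, -232.3, 20.1]
force: [-0.4, -0.2, -0.0]
```

```bash

python3 -m crank '[{"fingers":0.035,"travel":[0,0,0.002],"angular":[0,0,0]},{"fingers":0.035,"travel":[0,0,0.002],"angular":[0,0,0]}]' | egrep 'tcp|^force'
python3 -m crank '[{"fingers":0.035,"travel":[0,0,0.002],"angular":[0,0,0]},{"fingers":0.035,"travel":[0,0,0.002],"angular":[0,0,0]}]'| egrep 'tcp|^force'
```

```text
tcp_pos: [512.4, -232.5, 19.3]
force: [-2.8, 1.6, 6.6]
tcp_pos: [512.6, -232.6, 19.0]
force: [-6.1, 3.1, 17.1]
```

```bash

python3 -m crank '[{"fingers":0.06,"travel":[0,0,-0.001],"angular":[0,0,0]},{"fingers":0.06,"travel":[0,0,-0.002],"angular":[0,0,0]},{"fingers":0.06,"travel":[0,0,-0.002],"angular":[0,0,0]}]' >/dev/null
python3 -m crank '[{"fingers":0.06,"travel":[0,0,-0.05],"angular":[0,0,0]},{"fingers":0.06,"travel":[0,0,-0.1],"angular":[0,0,0]},{"fingers":0.06,"travel":[0,0,-0.12],"angular":[0,0,0]},{"fingers":0.06,"travel":[0,0,-0.12],"angular":[0,0,0]},{"fingers":0.06,"travel":[0,0,-0.12],"angular":[0,0,0]}]' | egrep 'tcp|width'
python3 -c "
from h import *
snap('wrist','w5')
plan((434,391,125,-31,4),(434,391,60,-31,1))
im=cv2.imread('pics/w5.png');cv2.imwrite('pics/c5.png',cv2.resize(im[150:380,180:380],None,fx=2.6,fy=2.6,interpolation=cv2.INTER_CUBIC))"
```

```text
tcp_pos: [511.2, -231.8, 136.8]
grip_width: 60.1
t 11.62 tcp [ 510.9 -231.7  136.3] psi 3.1 w 60.0 gf 0 F [-0.2  0.3  0.4] j [-29.  17. 106.  -0.  57. -32.]
-> [434 391 125] -31 dist/call 157
   travel [0.156, -0.011, 0.003] ang z 8.5 rows>=3
   travel [0.153, -0.034, 0.003] ang z 8.5 rows>=3
   travel [0.146, -0.056, 0.003] ang z 8.5 rows>=3
   travel [0.137, -0.077, 0.003] ang z 8.5 rows>=3
-> [434 391  60] -31 dist/call 65
   travel [0.0, 0.0, 0.065] ang z -0.0 rows>=2
```

View pics/c5.png

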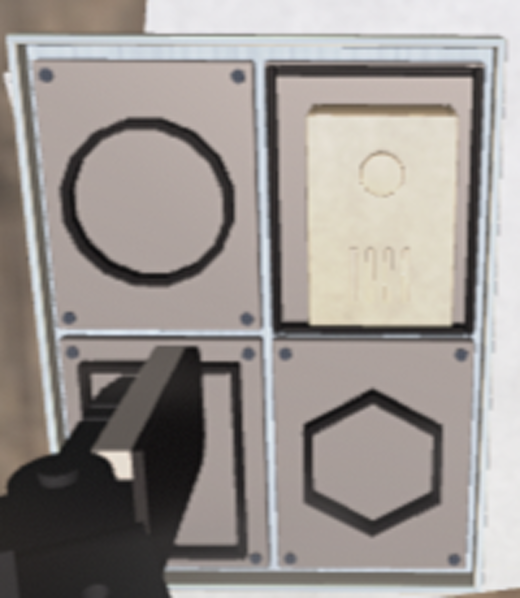

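```bash
python3 - <<'E'
from h import *
im=cv2.imread('pics/w5.png')
hsv=cv2.cvtColor(im,cv2.COLOR_BGR2HSV)
R=im[185:285,290:365]; Hc=hsv[185:285,290:365]
print(Hc[20:95:12,20:50:10].reshape(-1,3)[:8].tolist(), hsv[180,300].tolist())
g=cv2.cvtColor(im,cv2.COLOR_BGR2GRAY).astype(float);g=cv2.GaussianBlur(g,(3,3),0)
def edge(row,a,b):
    d=np.abs(np.diff(g[row,a:b]));i=d.argmax();w=d[max(0,i-2):i+3];return a+max(0,i-2)+.5+(w*np.arange(len(w))).sum()/w.sum()
L=[];Rr=[]
rows=range(200,270,3)
S=hsv[:,:,1].astype(float); g=cv2.GaussianBlur(S,(3,3),0)
for r in rows: L.append(edge(r,288,308));Rr.append(edge(r,345,362))
print(np.round(L,1),np.round(Rr,1))
pl=np.polyfit(rows,L,1);pr=np.polyfit(rows,Rr,1)
for r in (195,275):
    w=np.polyval(pr,r)-np.polyval(pl,r)
    for z in (35,39,44): print(r,round(w,2),z,np.linalg.norm(px('w5',np.polyval(pl,r),r,z)-px('w5',np.polyval(pr,r),r,z)).round(2))
print([px('w5',180+u/2.6,150+v/2.6,z) for u,v,z in [(381,116,39),(381,326,39),(381,105,15)]])
E
```

```text
[[22, 20, 225], [21, 23, 226], [21, 24, 224], [22, 26, 224], [23, 28, 225], [23, 27, 225], [23, 27, 225], [21, 27, 225]] [8, 24, 193]
[298.2 298.  298.  297.1 297.  296.8 296.9 297.  297.  296.9 297.5 297.4
 297.4 297.6 297.6 297.8 297.7 297.7 297.8 297.7 297.7 297.7 297.7 297.6] [354.8 354.9 354.9 354.8 356.  355.8 355.9 355.1 355.  355.  354.9 355.1
 355.1 355.1 354.9 355.  355.2 354.5 354.1 354.1 354.1 354.2 354.3 360.1]
195 57.7 35 41.87
195 57.7 39 41.16
195 57.7 44 40.37
275 57.54 35 44.68
275 57.54 39 43.87
275 57.54 44 43.07
[array([ 510.4, -199.4,   39. ]), array([ 514. , -261.2,   39. ]), array([ 510.5, -199.7,   15. ])]
```

```bash
python3 - <<'E'
from h import *
im=cv2.imread('pics/w5.png').astype(float)
b=(im[:,:,1]-im[:,:,0])  # yellowish
rows=np.arange(200,272,3)
L=[];R=[]
for r in rows:
    p=im[r-1:r+2].sum(2).mean(0)
    gl=np.diff(p[290:305]);gr=np.diff(p[348:362])
    def sub(g,i,o): 
        s=slice(max(0,i-1),i+2);return o+.5+(np.arange(len(g))[s]*np.abs(g[s])).sum()/np.abs(g[s]).sum()
    L.append(sub(gl,gl.argmax(),290));R.append(sub(gr,gr.argmin(),348))
print(np.round(L,1));print(np.round(R,1))
from scipy.stats import theilslopes
l=theilslopes(L,rows);q=theilslopes(R,rows)
for r in (200,270):
    a=l[1]+l[0]*r;c=q[1]+q[0]*r
    print(r,round(c-a,2),[np.linalg.norm(px('w5',a,r,z)-px('w5',c,r,z)).round(2) for z in (34,39,44)])
E
```

```text
[297.8 297.7 297.8 298.1 297.9 297.9 297.9 298.1 298.1 298.1 298.  298.
 298.  298.2 298.3 298.3 298.4 298.4 298.6 298.9 298.7 298.7 298.7 298.7]
[360.2 360.2 360.2 360.1 360.1 360.1 360.1 360.  360.  359.7 359.5 359.5
 359.3 359.3 359.2 359.2 359.2 359.  359.  358.6 358.5 358.4 358.3 358.3]
200 62.88 [np.float64(46.07), np.float64(45.08), np.float64(44.18)]
270 59.74 [np.float64(46.38), np.float64(45.47), np.float64(44.38)]
```

```bash

python3 -m crank '[{"fingers":0.055,"travel":[0.052,-0.004,0.001],"angular":[0,0,2.8]},{"fingers":0.055,"travel":[0.104,-0.007,0.002],"angular":[0,0,5.7]},{"fingers":0.055,"travel":[0.156,-0.011,0.003],"angular":[0,0,8.5]}]' >/dev/null
python3 -m crank '[{"fingers":0.055,"travel":[0.051,-0.011,0.001],"angular":[0,0,2.8]},{"fingers":0.055,"travel":[0.102,-0.023,0.002],"angular":[0,0,5.7]},{"fingers":0.055,"travel":[0.153,-0.034,0.003],"angular":[0,0,8.5]}]' >/dev/null
python3 -m crank '[{"fingers":0.055,"travel":[0.049,-0.019,0.001],"angular":[0,0,2.8]},{"fingers":0.055,"travel":[0.097,-0.037,0.002],"angular":[0,0,5.7]},{"fingers":0.055,"travel":[0.146,-0.056,0.003],"angular":[0,0,8.5]}]' >/dev/null
python3 -m crank '[{"fingers":0.055,"travel":[0.05,-0.026,0.001],"angular":[0,0,2.8]},{"fingers":0.055,"travel":[0.09,-0.051,0.002],"angular":[0,0,5.7]},{"fingers":0.055,"travel":[0.125,-0.07,0.003],"angular":[0,0,8.5]},{"fingers":0.055,"travel":[0.137,-0.077,0.003],"angular":[0,0,8.5]},{"fingers":0.055,"travel":[0.137,-0.077,0.003],"angular":[0,0,8.5]}]' |grep time
python3 -c "
from h import *
d=snap('wrist','w6')
plan((434,391,5,-30.5,1))
im=d['image'].astype(int);sat=im.max(2)-im.min(2)
m=((sat<22)&(im.mean(2)>120)).astype(np.uint8);m[:140]=0
n,lab,st,ce=cv2.connectedComponentsWithStats(cv2.morphologyEx(m,cv2.MORPH_OPEN,np.ones((3,3))))
for i in range(1,n):
  if 600<st[i,4]<9000:
    r=cv2.minAreaRect(np.argwhere(lab==i)[:,::-1].astype(np.float32));P=cv2.boxPoints(r)
    print(st[i].tolist(),ce[i].round(),r,box('w6',P,25))
"
```

```text
time: 13.38
t 13.43 tcp [433.9 388.2 125.1] psi -30.8 w 55.2 gf 0 F [ 0.5  0.1 -0.2] j [ 38.  20. 104.  -0.  56.  68.]
-> [434 391   5] -30.5 dist/call 120
   travel [0.002, -0.001, 0.12] ang z -0.3 rows>=2
[78, 140, 246, 104, 6953] [192. 185.] ((200.49996948242188, 191.49996948242188), (244.99996948242188, 102.99998474121094), 0.0) (array([373.5, 462.5]), 'sizes', np.float64(74.5), np.float64(176.4), 'long axis deg', np.float64(149.4))
[300, 200, 43, 66, 2479] [322. 231.] ((321.53192138671875, 232.2987060546875), (64.74822998046875, 41.00720977783203), 87.70938873291016) (array([433.3, 392.8]), 'sizes', np.float64(30.5), np.float64(49.8), 'long axis deg', np.float64(61.4))
[262, 325, 71, 71, 2051] [296. 363.] ((297.280029296875, 366.0400085449219), (86.4000015258789, 26.80000114440918), 53.13010025024414) (array([356.8, 302.9]), 'sizes', np.float64(24.1), np.float64(79.5), 'long axis deg', np.float64(91.2))
```

```bash

python3 -m crank '[{"fingers":0.055,"travel":[0.003,-0.002,0.05],"angular":[0,0,-2]},{"fingers":0.055,"travel":[0.003,-0.002,0.09],"angular":[0,0,-2]},{"fingers":0.055,"travel":[0.003,-0.002,0.112],"angular":[0,0,-2]},{"fingers":0.055,"travel":[0.003,-0.002,0.12],"angular":[0,0,-2]},{"fingers":0.055,"travel":[0.003,-0.002,0.12],"angular":[0,0,-2]}]'
python3 -m crank '[{"fingers":0.022,"travel":[0,0,0],"angular":[0,0,0]},{"fingers":0.022,"travel":[0,0,0],"angular":[0,0,0]},{"fingers":0.022,"travel":[0,0,0],"angular":[0,0,0]},{"fingers":0.022,"travel":[0,0,0],"angular":[0,0,0]},{"fingers":0.022,"travel":[0,0,0],"angular":[0,0,0]}]'
python3 -m crank '[{"fingers":0.022,"travel":[0,0,-0.02],"angular":[0,0,0]},{"fingers":0.022,"travel":[0,0,-0.06],"angular":[0,0,0]},{"fingers":0.022,"travel":[0,0,-0.1],"angular":[0,0,0]},{"fingers":0.022,"travel":[0,0,-0.12],"angular":[0,0,0]},{"fingers":0.022,"travel":[0,0,-0.12],"angular":[0,0,0]}]'
python3 -c "
from h import *
snap('wrist','w7')
plan((446.2,-323,125,3.2,4))"
```

```text
time: 14.05
tcp_pos: [434.6, 391.9, 6.1]
eef_rot: [[0.484, 0.875, -0.001], [0.875, -0.484, -0.001], [-0.001, -0.0, -1.0]]
force: [-0.5, 0.2, 0.6]
grip_width: 54.9
grasp_force: 0.0
time: 14.68
tcp_pos: [435.6, 394.0, 8.1]
eef_rot: [[0.482, 0.876, 0.003], [0.876, -0.482, 0.002], [0.003, 0.001, -1.0]]
force: [-0.6, -0.4, 6.5]
grip_width: 28.6
grasp_force: 62.0
time: 15.3
tcp_pos: [435.3, 393.8, 128.1]
eef_rot: [[0.482, 0.876, 0.003], [0.876, -0.482, 0.002], [0.003, 0.002, -1.0]]
force: [0.6, 1.4, -3.3]
grip_width: 28.2
grasp_force: 61.0
t 15.35 tcp [434.1 392.8 126.2] psi -28.8 w 28.7 gf 61 F [ 0.4 -0.6 -3.6] j [ 38.  20. 104.   0.  56.  67.]
-> [ 446.2 -323.   125. ] 3.2 dist/call 179
   travel [-0.155, 0.089, 0.0] ang z -8.0 rows>=3
   travel [-0.166, 0.066, 0.0] ang z -8.0 rows>=3
   travel [-0.174, 0.043, 0.0] ang z -8.0 rows>=3
   travel [-0.178, 0.018, 0.0] ang z -8.0 rows>=3
```

```bash

python3 -m crank '[{"fingers":0.022,"travel":[-0.052,0.03,0],"angular":[0,0,-2.7]},{"fingers":0.022,"travel":[-0.104,0.06,0],"angular":[0,0,-5.4]},{"fingers":0.022,"travel":[-0.155,0.089,0],"angular":[0,0,-8]}]' >/dev/null
python3 -m crank '[{"fingers":0.022,"travel":[-0.055,0.022,0],"angular":[0,0,-2.7]},{"fingers":0.022,"travel":[-0.11,0.044,0],"angular":[0,0,-5.4]},{"fingers":0.022,"travel":[-0.166,0.066,0],"angular":[0,0,-8]}]' >/dev/null
python3 -m crank '[{"fingers":0.022,"travel":[-0.058,0.014,0],"angular":[0,0,-2.7]},{"fingers":0.022,"travel":[-0.116,0.029,0],"angular":[0,0,-5.4]},{"fingers":0.022,"travel":[-0.174,0.043,0],"angular":[0,0,-8]}]' >/dev/null
python3 -m crank '[{"fingers":0.022,"travel":[-0.06,0.006,0],"angular":[0,0,-2.7]},{"fingers":0.022,"travel":[-0.115,0.012,0],"angular":[0,0,-5.4]},{"fingers":0.022,"travel":[-0.16,0.016,0],"angular":[0,0,-8]},{"fingers":0.022,"travel":[-0.178,0.018,0],"angular":[0,0,-8]},{"fingers":0.022,"travel":[-0.178,0.018,0],"angular":[0,0,-8]}]' |grep time
python3 -c "
from h import *
plan((446.2,-321,40,3.2,1))"
```

```text
time: 17.1
t 17.10 tcp [ 445.1 -322.1  124.5] psi 3.0 w 28.9 gf 61 F [-1.2  0.2 -4. ] j [-40.  17. 108.   0.  55. -43.]
-> [ 446.2 -321.    40. ] 3.2 dist/call 85
   travel [0.001, 0.001, 0.084] ang z -0.2 rows>=2
```

```bash

python3 -m crank '[{"fingers":0.022,"travel":[0.001,0.001,0.04],"angular":[0,0,0]},{"fingers":0.022,"travel":[0.001,0.001,0.07],"angular":[0,0,0]},{"fingers":0.022,"travel":[0.001,0.001,0.084],"angular":[0,0,0]},{"fingers":0.022,"travel":[0.001,0.001,0.084],"angular":[0,0,0]},{"fingers":0.022,"travel":[0.001,0.001,0.084],"angular":[0,0,0]}]' |grep tcp
python3 -c "
from h import *
d=snap('wrist','w8')
plan()
cv2.imwrite('pics/c8.png',d['image'][120:420,80:460])"
```

```text
tcp_pos: [448.2, -321.6, 43.4]
t 17.77 tcp [ 448.4 -321.9   43.7] psi 3.2 w 28.7 gf 61 F [ 0.5  0.2 -3.7] j [-40.  24. 110.   0.  46. -43.]
```

View pics/c8.png

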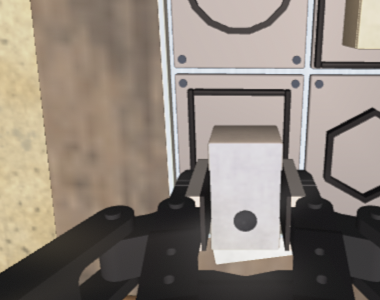

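```bash
python3 -c "
from h import *
a,b=px('w8',268,209.5,20),px('w8',372,209.5,20);print('rim far corners',a,b,np.linalg.norm(a-b),'centre',(a+b)/2+36*np.array([.056,-.998,0]))
P=[(289,258),(362,258),(361,367),(293,367)]
for zt in(-21,-17,-13): print(box('w8',P,43.5-zt))
"
```

```text
rim far corners [ 418.  -287.3   20. ] [ 469.8 -284.4   20. ] 51.88111409752109 centre [ 445.916 -321.778   20.   ]
(array([ 448.8, -319.8]), 'sizes', np.float64(28.1), np.float64(48.3), 'long axis deg', np.float64(94.0))
(array([ 449., -322.]), 'sizes', np.float64(29.0), np.float64(50.0), 'long axis deg', np.float64(94.0))
(array([ 449.1, -324.2]), 'sizes', np.float64(30.0), np.float64(51.6), 'long axis deg', np.float64(94.1))
```

```bash

python3 -m crank '[{"fingers":0.022,"travel":[0.001,-0.002,0.005],"angular":[0,0,0]},{"fingers":0.022,"travel":[0.001,-0.002,0.012],"angular":[0,0,0]},{"fingers":0.022,"travel":[0.001,-0.002,0.017],"angular":[0,0,0]},{"fingers":0.022,"travel":[0.001,-0.002,0.017],"angular":[0,0,0]},{"fingers":0.022,"travel":[0.001,-0.002,0.017],"angular":[0,0,0]}]' |egrep 'tcp|^force'
for i in 1; do
python3 -m crank '[{"fingers":0.022,"travel":[0,0,0.002],"angular":[0,0,0]},{"fingers":0.022,"travel":[0,0,0.002],"angular":[0,0,0]}]' |egrep 'tcp|^force'
python3 -m crank '[{"fingers":0.022,"travel":[0,0,0.001],"angular":[0,0,0]},{"fingers":0.022,"travel":[0,0,0.001],"angular":[0,0,0]}]' |egrep 'tcp|^force'
done
```

```text
tcp_pos: [445.1, -320.5, 25.2]
force: [0.0, -0.2, -3.2]
tcp_pos: [445.5, -320.8, 24.1]
force: [-1.0, 1.0, 2.1]
tcp_pos: [445.5, -320.8, 24.0]
force: [-3.4, 1.9, 10.7]
```

```bash

python3 -m crank '[{"fingers":0.045,"travel":[0,0,-0.001],"angular":[0,0,0]},{"fingers":0.045,"travel":[0,0,-0.002],"angular":[0,0,0]},{"fingers":0.045,"travel":[0,0,-0.002],"angular":[0,0,0]}]' >/dev/null
python3 -m crank '[{"fingers":0.045,"travel":[0,0,-0.03],"angular":[0,0,0]},{"fingers":0.045,"travel":[0,0,-0.08],"angular":[0,0,0]},{"fingers":0.045,"travel":[0,0,-0.12],"angular":[0,0,0]},{"fingers":0.045,"travel":[0,0,-0.12],"angular":[0,0,0]}]' | egrep 'width'
python3 -c "
from h import *
snap('wrist','w9')
plan((537,206,125,3.2,3))"
```

```text
grip_width: 45.2
t 19.82 tcp [ 446.3 -321.4  146. ] psi 3.2 w 45.1 gf 0 F [-0.9 -0.8 -0.5] j [-40.  15. 108.   0.  57. -43.]
-> [537 206 125] 3.2 dist/call 179
   travel [0.174, 0.04, 0.007] ang z -0.0 rows>=3
   travel [0.174, 0.04, 0.007] ang z -0.0 rows>=3
   travel [0.174, 0.04, 0.007] ang z -0.0 rows>=3
```

```bash

python3 -m crank '[{"fingers":0.055,"travel":[0.058,0.013,0],"angular":[0,0,0]},{"fingers":0.055,"travel":[0.116,0.026,0.003],"angular":[0,0,0]},{"fingers":0.055,"travel":[0.174,0.04,0.007],"angular":[0,0,0]}]' >/dev/null
python3 -m crank '[{"fingers":0.055,"travel":[0.058,0.013,0],"angular":[0,0,0]},{"fingers":0.055,"travel":[0.116,0.026,0.003],"angular":[0,0,0]},{"fingers":0.055,"travel":[0.174,0.04,0.007],"angular":[0,0,0]}]' >/dev/null
python3 -m crank '[{"fingers":0.055,"travel":[0.058,0.013,0],"angular":[0,0,0]},{"fingers":0.055,"travel":[0.11,0.025,0.003],"angular":[0,0,0]},{"fingers":0.055,"travel":[0.155,0.036,0.007],"angular":[0,0,0]},{"fingers":0.055,"travel":[0.174,0.04,0.007],"angular":[0,0,0]},{"fingers":0.055,"travel":[0.174,0.04,0.007],"angular":[0,0,0]}]' |grep time
python3 -c "
from h import *
d=snap('wrist','w10')
plan((537,206,8,3.2,1))
q=np.load('pics/w10.npz');cw=np.linalg.inv(q['wc']);F,cx,cy=q['k']
c=cw@[537,206,25,1];u,v=(c[:2]/c[2]*F+[cx,cy]).round().astype(int);print(u,v)
g=cv2.cvtColor(d['image'],cv2.COLOR_BGR2GRAY)
im=d['image'].astype(int);sat=im.max(2)-im.min(2)
x0,y0=u-60,v-60
m=((sat<28)&(im.mean(2)>110)).astype(np.uint8)[y0:v+60,x0:u+60]
n,lab,st,ce=cv2.connectedComponentsWithStats(m)
for i in range(1,n):
  if st[i,4]>80: print((st[i]+[x0,y0,0,0,0]).tolist(),(ce[i]+[x0,y0]).round(1))
cv2.imwrite('pics/c10.png',cv2.resize(np.hstack([d['image'][y0:v+60,x0:u+60],cv2.imread('pics/w9.png')[v-60:v+60,160:400]]),None,fx=2.2,fy=2.2))
print('if neck', )
"
```

```text
time: 21.2
t 21.25 tcp [535.3 206.5 122.1] psi 3.2 w 55.1 gf 0 F [-0.3  0.3  0.8] j [ 17.  19. 105.  -0.  56.  14.]
-> [537 206   8] 3.2 dist/call 114
   travel [-0.001, 0.002, 0.114] ang z -0.0 rows>=2
327 240
[306, 214, 42, 42, 1276] [326.8 235. ]
if neck
```

```bash
python3 -c "
from h import *
print([px('w10',327,235,z) for z in(12,20,30)], [px('w10',306,235,20),px('w10',348,235,20)], px('w10',327,214,0)-[0,15,0],px('w10',327,256,20)+[0,15,0])
plan()"
```

```text
[array([536.8, 206.6,  12. ]), array([536.7, 208.8,  20. ]), array([536.5, 211.6,  30. ])] [array([520.9, 207.9,  20. ]), array([552.4, 209.8,  20. ])] [536.  205.7   0. ] [537.7 207.2  20. ]
t 21.25 tcp [535.3 206.5 122.1] psi 3.2 w 55.1 gf 0 F [-0.3  0.3  0.8] j [ 17.  19. 105.  -0.  56.  14.]
```

```bash

python3 -m crank '[{"fingers":0.055,"travel":[0,0.001,0.05],"angular":[0,0,0]},{"fingers":0.055,"travel":[0,0.001,0.09],"angular":[0,0,0]},{"fingers":0.055,"travel":[0,0.001,0.112],"angular":[0,0,0]},{"fingers":0.055,"travel":[0,0.001,0.119],"angular":[0,0,0]},{"fingers":0.055,"travel":[0,0.001,0.119],"angular":[0,0,0]}]'|egrep 'tcp|^force'
python3 -m crank '[{"fingers":0.022,"travel":[0,0,0],"angular":[0,0,0]},{"fingers":0.022,"travel":[0,0,0],"angular":[0,0,0]},{"fingers":0.022,"travel":[0,0,0],"angular":[0,0,0]},{"fingers":0.022,"travel":[0,0,0],"angular":[0,0,0]},{"fingers":0.022,"travel":[0,0,0],"angular":[0,0,0]}]'
python3 -m crank '[{"fingers":0.022,"travel":[0,0,-0.02],"angular":[0,0,0]},{"fingers":0.022,"travel":[0,0,-0.06],"angular":[0,0,0]},{"fingers":0.022,"travel":[0,0,-0.1],"angular":[0,0,0]},{"fingers":0.022,"travel":[0,0,-0.12],"angular":[0,0,0]},{"fingers":0.022,"travel":[0,0,-0.12],"angular":[0,0,0]}]'
python3 -c "
from h import *
snap('wrist','w11')
plan((441.7,-233.3,125,3.2,3))"
```

```text
tcp_pos: [537.3, 206.2, 4.3]
force: [0.3, 0.7, 0.6]
time: 22.5
tcp_pos: [538.9, 207.7, 6.1]
eef_rot: [[-0.055, 0.998, 0.003], [0.998, 0.055, 0.0], [0.0, 0.003, -1.0]]
force: [0.2, -1.2, 6.6]
grip_width: 27.7
grasp_force: 59.7
time: 23.12
tcp_pos: [539.0, 208.1, 127.4]
eef_rot: [[-0.055, 0.998, 0.005], [0.998, 0.055, 0.002], [0.001, 0.006, -1.0]]
force: [1.0, 0.5, -1.0]
grip_width: 27.5
grasp_force: 59.4
t 23.18 tcp [537.6 207.7 125.5] psi 3.2 w 27.8 gf 59 F [-0.4  0.4 -0.8] j [ 17.  19. 105.   0.  56.  14.]
-> [ 441.7 -233.3  125. ] 3.2 dist/call 150
   travel [-0.145, -0.04, 0.0] ang z -0.0 rows>=3
   travel [-0.145, -0.04, 0.0] ang z -0.0 rows>=3
   travel [-0.145, -0.04, 0.0] ang z -0.0 rows>=3
```

```bash

python3 -m crank '[{"fingers":0.022,"travel":[-0.048,-0.013,0],"angular":[0,0,0]},{"fingers":0.022,"travel":[-0.097,-0.027,0],"angular":[0,0,0]},{"fingers":0.022,"travel":[-0.145,-0.04,0],"angular":[0,0,0]}]' >/dev/null
python3 -m crank '[{"fingers":0.022,"travel":[-0.048,-0.013,0],"angular":[0,0,0]},{"fingers":0.022,"travel":[-0.097,-0.027,0],"angular":[0,0,0]},{"fingers":0.022,"travel":[-0.145,-0.04,0],"angular":[0,0,0]}]' >/dev/null
python3 -m crank '[{"fingers":0.022,"travel":[-0.048,-0.013,0],"angular":[0,0,0]},{"fingers":0.022,"travel":[-0.095,-0.026,0],"angular":[0,0,0]},{"fingers":0.022,"travel":[-0.13,-0.036,0],"angular":[0,0,0]},{"fingers":0.022,"travel":[-0.145,-0.04,0],"angular":[0,0,0]},{"fingers":0.022,"travel":[-0.145,-0.04,0],"angular":[0,0,0]}]' |grep time
python3 -c "
from h import *
plan((441.7,-232.3,40,3.2,1))"
```

```text
time: 24.55
t 24.55 tcp [ 440.5 -233.5  123.3] psi 3.0 w 27.6 gf 59 F [-0.4 -0.  -0.3] j [-33.  12. 115.   0.  53. -36.]
-> [ 441.7 -232.3   40. ] 3.2 dist/call 83
   travel [0.001, 0.001, 0.083] ang z -0.2 rows>=2
```

```bash

python3 -m crank '[{"fingers":0.022,"travel":[0.001,0,0.04],"angular":[0,0,0]},{"fingers":0.022,"travel":[0.001,0,0.07],"angular":[0,0,0]},{"fingers":0.022,"travel":[0.001,0,0.085],"angular":[0,0,0]},{"fingers":0.022,"travel":[0.001,0,0.085],"angular":[0,0,0]},{"fingers":0.022,"travel":[0.001,0,0.085],"angular":[0,0,0]}]' |egrep 'tcp|^force'
python3 -m crank '[{"fingers":0.022,"travel":[0,0,0],"angular":[0,0,0]},{"fingers":0.022,"travel":[0,0,0.008],"angular":[0,0,0]},{"fingers":0.022,"travel":[0,0,0.012],"angular":[0,0,0]},{"fingers":0.022,"travel":[0,0,0.012],"angular":[0,0,0]},{"fingers":0.022,"travel":[0,0,0.012],"angular":[0,0,0]}]' |egrep 'tcp|^force'

```

```text
tcp_pos: [442.4, -232.7, 40.2]
force: [-0.2, -0.5, 0.6]
tcp_pos: [441.2, -232.5, 27.1]
force: [-0.2, -0.2, -0.8]
```

```bash

python3 -m crank '[{"fingers":0.022,"travel":[0,0,0.003],"angular":[0,0,0]},{"fingers":0.022,"travel":[0,0,0.003],"angular":[0,0,0]}]' |egrep 'tcp|^force'
python3 -m crank '[{"fingers":0.022,"travel":[0,0,0.002],"angular":[0,0,0]},{"fingers":0.022,"travel":[0,0,0.002],"angular":[0,0,0]}]' |egrep 'tcp|^force'
python3 -m crank '[{"fingers":0.022,"travel":[0,0,0.001],"angular":[0,0,0]},{"fingers":0.022,"travel":[0,0,0.001],"angular":[0,0,0]}]' |egrep 'tcp|^force'
```

```text
tcp_pos: [441.1, -232.4, 24.1]
force: [-0.4, 0.4, -1.3]
tcp_pos: [441.3, -232.6, 22.2]
force: [-0.9, 0.4, 0.7]
tcp_pos: [441.3, -232.6, 22.0]
force: [-2.3, 0.8, 5.4]
```

```bash

python3 -m crank '[{"fingers":0.045,"travel":[0,0,0],"angular":[0,0,0]},{"fingers":0.045,"travel":[0,0,-0.001],"angular":[0,0,0]},{"fingers":0.045,"travel":[0,0,-0.001],"angular":[0,0,0]}]' >/dev/null
python3 -m crank '[{"fingers":0.045,"travel":[0,0,-0.03],"angular":[0,0,0]},{"fingers":0.045,"travel":[0,0,-0.08],"angular":[0,0,0]},{"fingers":0.045,"travel":[0,0,-0.11],"angular":[0,0,0]},{"fingers":0.045,"travel":[0,0,-0.11],"angular":[0,0,0]}]' | egrep 'width'
python3 -c "
from h import *
im=cv2.imread('pics/w1.png')
c=im[310:360,263:313];sat=c.astype(int);m=((sat.max(2)-sat.min(2)<25)&(sat.mean(2)>120)).astype(np.uint8)
k=max(cv2.findContours(m,cv2.RETR_EXTERNAL,cv2.CHAIN_APPROX_NONE)[0],key=cv2.contourArea)
P=np.array([px('w1',u+263,v+310,12)[:2] for u,v in cv2.convexHull(k)[:,0]])
h=[(np.ptp(P@[np.cos(a),np.sin(a)]).round(1)) for a in np.radians(range(-30,30,5))];print(dict(zip(range(-30,30,5),h)),P.mean(0))
plan((434,264,125,3.2,3))"
```

```text
grip_width: 45.1
{-30: np.float64(25.5), -25: np.float64(26.1), -20: np.float64(26.5), -15: np.float64(26.7), -10: np.float64(26.6), -5: np.float64(26.4), 0: np.float64(26.0), 5: np.float64(25.7), 10: np.float64(26.2), 15: np.float64(27.0), 20: np.float64(27.6), 25: np.float64(28.0)} [433.3        265.46428571]
t 27.43 tcp [ 443.5 -234.   135.2] psi 3.1 w 45.1 gf 0 F [-0.5 -0.2 -0.8] j [-33.  11. 115.   0.  54. -36.]
-> [434 264 125] 3.2 dist/call 166
   travel [0.166, 0.006, 0.003] ang z -0.0 rows>=3
   travel [0.166, 0.006, 0.003] ang z -0.0 rows>=3
   travel [0.166, 0.006, 0.003] ang z -0.0 rows>=3
```

```bash

python3 -m crank '[{"fingers":0.045,"travel":[0.055,0.002,0.001],"angular":[0,0,0]},{"fingers":0.045,"travel":[0.11,0.004,0.002],"angular":[0,0,0]},{"fingers":0.045,"travel":[0.166,0.006,0.003],"angular":[0,0,0]}]' >/dev/null
python3 -m crank '[{"fingers":0.045,"travel":[0.055,0.002,0.001],"angular":[0,0,0]},{"fingers":0.045,"travel":[0.11,0.004,0.002],"angular":[0,0,0]},{"fingers":0.045,"travel":[0.166,0.006,0.003],"angular":[0,0,0]}]' >/dev/null
python3 -m crank '[{"fingers":0.045,"travel":[0.055,0.002,0.01],"angular":[0,0,0]},{"fingers":0.045,"travel":[0.105,0.004,0.03],"angular":[0,0,0]},{"fingers":0.045,"travel":[0.15,0.006,0.05],"angular":[0,0,0]},{"fingers":0.045,"travel":[0.166,0.006,0.055],"angular":[0,0,0]},{"fingers":0.045,"travel":[0.166,0.006,0.055],"angular":[0,0,0]}]' |grep time
python3 -c "
from h import *
d=snap('wrist','w12')
plan((434,264,5,3.2,1))
im=d['image'].astype(int)
q=np.load('pics/w12.npz');cw=np.linalg.inv(q['wc']);F,cx,cy=q['k']
c=cw@[434,264,12,1];u,v=(c[:2]/c[2]*F+[cx,cy]).round().astype(int);print(u,v)
c=im[v-45:v+45,u-40:u+40];m=((c.max(2)-c.min(2)<25)&(c.mean(2)>130)).astype(np.uint8)
for k in cv2.findContours(m,cv2.RETR_EXTERNAL,cv2.CHAIN_APPROX_NONE)[0]:
  if cv2.contourArea(k)>150:
    P=np.array([px('w12',a+u-40,b+v-45,12)[:2] for a,b in cv2.convexHull(k)[:,0]])
    print(cv2.boundingRect(k),(P.max(0)+P.min(0))/2,{int(a):np.ptp(P@[np.cos(np.radians(a)),np.sin(np.radians(a))]).round(1) for a in range(-30,31,5)})
cv2.imwrite('pics/c12.png',cv2.resize(im[v-45:v+45,u-40:u+40].astype(np.uint8),None,fx=5,fy=5))
"
```

```text
time: 28.8
t 28.85 tcp [431.2 264.9  70.5] psi 3.2 w 45.0 gf 0 F [ 0.1  0.2 -0. ] j [ 27.  18. 116.  -0.  47.  23.]
-> [434 264   5] 3.2 dist/call 66
   travel [-0.001, 0.003, 0.066] ang z -0.0 rows>=2
330 258
(22, 24, 35, 39) [433.4 265. ] {-30: np.float64(24.7), -25: np.float64(24.6), -20: np.float64(24.3), -15: np.float64(23.8), -10: np.float64(23.4), -5: np.float64(22.8), 0: np.float64(22.0), 5: np.float64(21.7), 10: np.float64(22.6), 15: np.float64(23.3), 20: np.float64(23.8), 25: np.float64(24.2), 30: np.float64(24.4)}
```

```bash

python3 -m crank '[{"fingers":0.045,"travel":[0,0.002,0.03],"angular":[0,0,0]},{"fingers":0.045,"travel":[0,0.002,0.055],"angular":[0,0,0]},{"fingers":0.045,"travel":[0,0.002,0.066],"angular":[0,0,0]},{"fingers":0.045,"travel":[0,0.002,0.068],"angular":[0,0,0]},{"fingers":0.045,"travel":[0,0.002,0.068],"angular":[0,0,0]}]'|egrep 'tcp|^force'
python3 -m crank '[{"fingers":0.014,"travel":[0,0,0],"angular":[0,0,0]},{"fingers":0.014,"travel":[0,0,0],"angular":[0,0,0]},{"fingers":0.014,"travel":[0,0,0],"angular":[0,0,0]},{"fingers":0.014,"travel":[0,0,0],"angular":[0,0,0]},{"fingers":0.014,"travel":[0,0,0],"angular":[0,0,0]}]'
python3 -m crank '[{"fingers":0.014,"travel":[0,0,-0.02],"angular":[0,0,0]},{"fingers":0.014,"travel":[0,0,-0.06],"angular":[0,0,0]},{"fingers":0.014,"travel":[0,0,-0.1],"angular":[0,0,0]},{"fingers":0.014,"travel":[0,0,-0.12],"angular":[0,0,0]},{"fingers":0.014,"travel":[0,0,-0.12],"angular":[0,0,0]}]'
python3 -c "
from h import *
snap('wrist','w13')
plan((514.8,-318.8,125,3.2,4))"
```

```text
tcp_pos: [434.8, 265.7, 4.1]
force: [-0.2, -0.1, -0.6]
time: 30.1
tcp_pos: [434.8, 266.2, 4.5]
eef_rot: [[-0.055, 0.998, 0.002], [0.998, 0.055, 0.001], [0.0, 0.002, -1.0]]
force: [-1.8, -1.4, 6.0]
grip_width: 18.9
grasp_force: 58.8
time: 30.72
tcp_pos: [435.4, 266.7, 125.3]
eef_rot: [[-0.055, 0.998, 0.005], [0.998, 0.055, 0.002], [0.002, 0.005, -1.0]]
force: [-0.1, -0.5, -1.6]
grip_width: 19.1
grasp_force: 58.9
t 30.77 tcp [434.2 266.1 123.8] psi 3.2 w 18.9 gf 59 F [ 0.3 -0.3 -1.2] j [ 27.  13. 114.  -0.  53.  23.]
-> [ 514.8 -318.8  125. ] 3.2 dist/call 148
   travel [-0.147, 0.012, -0.0] ang z -0.0 rows>=3
   travel [-0.147, 0.012, -0.0] ang z -0.0 rows>=3
   travel [-0.147, 0.012, -0.0] ang z -0.0 rows>=3
   travel [-0.147, 0.012, -0.0] ang z -0.0 rows>=3
```

```bash

python3 -m crank '[{"fingers":0.014,"travel":[-0.049,0.004,0],"angular":[0,0,0]},{"fingers":0.014,"travel":[-0.098,0.008,0],"angular":[0,0,0]},{"fingers":0.014,"travel":[-0.147,0.012,0],"angular":[0,0,0]}]' >/dev/null
python3 -m crank '[{"fingers":0.014,"travel":[-0.049,0.004,0],"angular":[0,0,0]},{"fingers":0.014,"travel":[-0.098,0.008,0],"angular":[0,0,0]},{"fingers":0.014,"travel":[-0.147,0.012,0],"angular":[0,0,0]}]' >/dev/null
python3 -m crank '[{"fingers":0.014,"travel":[-0.049,0.004,0],"angular":[0,0,0]},{"fingers":0.014,"travel":[-0.098,0.008,0],"angular":[0,0,0]},{"fingers":0.014,"travel":[-0.147,0.012,0],"angular":[0,0,0]}]' >/dev/null
python3 -m crank '[{"fingers":0.014,"travel":[-0.049,0.004,0],"angular":[0,0,0]},{"fingers":0.014,"travel":[-0.095,0.008,0],"angular":[0,0,0]},{"fingers":0.014,"travel":[-0.13,0.011,0],"angular":[0,0,0]},{"fingers":0.014,"travel":[-0.147,0.012,0],"angular":[0,0,0]},{"fingers":0.014,"travel":[-0.147,0.012,0],"angular":[0,0,0]}]' |grep time
python3 -c "
from h import *
plan((514.8,-317.8,40,3.2,1))"
```

```text
time: 32.52
t 32.52 tcp [ 513.3 -318.6  121.9] psi 3.1 w 19.0 gf 59 F [-0.3  0.1 -0.4] j [-36.  22. 101.   0.  57. -39.]
-> [ 514.8 -317.8   40. ] 3.2 dist/call 82
   travel [0.001, 0.001, 0.082] ang z -0.1 rows>=2
```

```bash

python3 -m crank '[{"fingers":0.014,"travel":[0.001,0.001,0.04],"angular":[0,0,0]},{"fingers":0.014,"travel":[0.001,0.001,0.07],"angular":[0,0,0]},{"fingers":0.014,"travel":[0.001,0.001,0.085],"angular":[0,0,0]},{"fingers":0.014,"travel":[0.001,0.001,0.085],"angular":[0,0,0]},{"fingers":0.014,"travel":[0.001,0.001,0.085],"angular":[0,0,0]}]' |egrep 'tcp|^force'
python3 -m crank '[{"fingers":0.014,"travel":[0,0,0],"angular":[0,0,0]},{"fingers":0.014,"travel":[0,0,0.008],"angular":[0,0,0]},{"fingers":0.014,"travel":[0,0,0.012],"angular":[0,0,0]},{"fingers":0.014,"travel":[0,0,0.012],"angular":[0,0,0]},{"fingers":0.014,"travel":[0,0,0.012],"angular":[0,0,0]}]' |egrep 'tcp|^force'

```

```text
tcp_pos: [516.1, -317.8, 39.5]
force: [-0.1, -0.3, -0.5]
tcp_pos: [515.0, -317.6, 26.1]
force: [0.2, -0.3, -0.5]
```

```bash

python3 -m crank '[{"fingers":0.014,"travel":[0,0,0.003],"angular":[0,0,0]},{"fingers":0.014,"travel":[0,0,0.003],"angular":[0,0,0]}]' |egrep 'tcp|^force'
python3 -m crank '[{"fingers":0.014,"travel":[0,0,0.002],"angular":[0,0,0]},{"fingers":0.014,"travel":[0,0,0.002],"angular":[0,0,0]}]' |egrep 'tcp|^force'
python3 -m crank '[{"fingers":0.014,"travel":[0,0,0.001],"angular":[0,0,0]},{"fingers":0.014,"travel":[0,0,0.001],"angular":[0,0,0]}]' |egrep 'tcp|^force'
```

```text
tcp_pos: [514.8, -317.5, 23.0]
force: [-0.6, 0.8, -0.1]
tcp_pos: [514.9, -317.5, 21.1]
force: [0.2, -0.3, -0.3]
tcp_pos: [515.1, -317.7, 20.5]
force: [0.3, -0.6, 2.2]
```

```bash

python3 -m crank '[{"fingers":0.035,"travel":[0,0,0],"angular":[0,0,0]},{"fingers":0.035,"travel":[0,0,-0.001],"angular":[0,0,0]},{"fingers":0.035,"travel":[0,0,-0.001],"angular":[0,0,0]}]' >/dev/null
python3 -m crank '[{"fingers":0.035,"travel":[0,0,-0.03],"angular":[0,0,0]},{"fingers":0.035,"travel":[0,0,-0.08],"angular":[0,0,0]},{"fingers":0.035,"travel":[-0.02,-0.02,-0.12],"angular":[0,0,0]},{"fingers":0.035,"travel":[-0.05,-0.035,-0.12],"angular":[0,0,0]},{"fingers":0.035,"travel":[-0.05,-0.035,-0.12],"angular":[0,0,0]}]' | egrep 'tcp|width'
python3 -c "
from h import *
d=snap('wrist','w14');snap('top','top14');snap('scene','s14')
t=cv2.imread('pics/top14.png')
a=d['image'][20:340,120:420]; b=cv2.resize(t[225:315,395:505],(391,320),interpolation=cv2.INTER_CUBIC)
cv2.imwrite('pics/fin.png',np.hstack([a,b]))
"
```

```text
tcp_pos: [482.5, -371.5, 142.3]
grip_width: 34.6
```

View pics/fin.png

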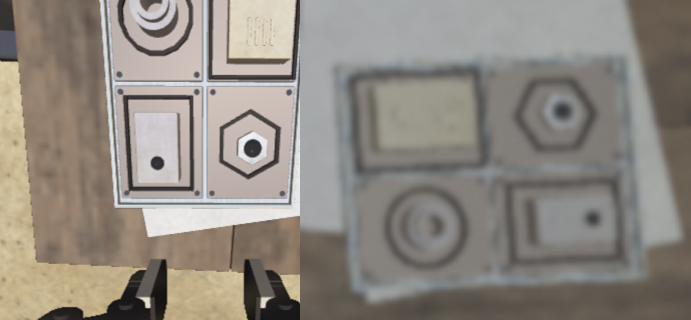

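```bash
python3 -c "
from station import arm
print(arm.get_state()['time'],arm.job_done())"
```

```text
the job is handed in; nothing more can be done
35.675 None
```

The job is handed in at 35.7 s. In the last pictures the housing with the boss, steel block, stepped bushing and nut all lie in their pockets inside the rims. The housing caught the rim on its first placing and was regripped and reseated. I did not touch the look-alikes.

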